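Draw the spatula out of the half-covered tool box

TASK

The spatula has slid half under the fixed cover of the wooden tool box, and the opening is shorter than the spatula. Take it by its wooden grip, tilt it out through the opening without forcing it against the box, and finish holding it in the gripper, level and with the flat of the blade down, about a hand's breadth above the large stack of prints beside the box with the middle of the blade over the middle of the stack, ready to part the prints. Do not let it touch the prints, and leave the prints, the lead weight, the jar and the tape where they are.

Things in the scene. Friction and masses are not known exactly. Their poses are not given: they have to be found in the camera images.
- tool_box: Fixed light-wood box, 261 (x) x 176 (y) mm; walls 8 thick, 64 high; inner floor at z = 14. Origin: centre of its underside. A fixed 6 mm cover lies on the walls (z = 64 to 70) over the full width from x = -130.5 to its free edge at x = +7.5. The rest is the opening, x = 7.5 to 122.5, y = -80 to 80, at the +x end, which faces away from the robot (yaw within 0.45 rad).
- spatula: Spatula 198 mm long, about 40 g, on the box floor. Origin: mid-length on its underside; x toward the blade tip, z up. Round wooden grip x = -99 to 0, 16 wide, 17 thick; steel blade x = 0 to 99, 16 wide, z = 5 to 10. At the start the blade points to the box's -x end, under the cover, within 0.12 rad of the box's x axis; the grip's end is in the opening.
- spatula_blade (a point): Point in the middle of the spatula's blade: x = +50 mm, y = 0, z = 7.5 mm in the spatula's frame.
- spatula_tip (a point): Tip of the spatula's blade: x = +99 mm, y = 0, z = 7.5 mm in the spatula's frame.
- prints: Loose flat stack of stuck photo prints, 130 (x) x 196 (y) x 23 mm high, lying on the table to the left or right of the box. Origin: centre of its underside.
- weight: Grey cloth-covered lead weight, 100 x 46 x 27 mm, a bystander beyond the work. Origin: centre of its underside, x along its length.
- jar: White screw jar with a black lid, 49 mm across, 60 mm high, a bystander beyond the work on the right. Origin: centre of its underside.
- tape: Roll of tan tape lying flat, 98 mm across, 25 mm high, a bystander beyond the work on the left. Origin: centre of its underside.
Not all that is in view belongs to the job. What is shaped like the prints but blue or red is not meant.

How it is judged:
By the outcome, as a careful person would: the job done as asked, in the order asked, and still so for the second after the job is handed in, while the arm keeps its last pose, push and grip.
It also fails if it takes over 48 s, if anything falls off the work surface, if the arm or the gripper's body presses on something with over 40 N, if the wrist force passes 120 N, or if a joint passes its speed limit or range.

ROBOT

A 6-joint arm with a two-finger parallel gripper is mounted at the origin on the work surface; the furniture and walls round the work are solid. World frame = base frame: x ahead of the robot, y to its left, z up, the work surface at z = 0. Lengths are in m, angles in rad, forces in N, time in s.
With the tool pointing down it reaches from about 0.35 to 0.85 m from the base axis. Payload 8.1 kg.
Tool frame: the origin (TCP) lies between the finger pads; the fingertips stand 25 mm ahead of it and the grasp point (between the pads) lies 6 mm ahead of it (robot.tip_extent is the distance from the TCP to the fingertips, in m); z points along the fingers, y is the direction in which the jaws open and shut (so a half turn about z gives the same grasp; the last joint's range is limited). The gripper opens to 93 mm and grips with 3 to 60 N. Pads are 15 mm wide; open, the fingers measure 128 mm over their backs; the gripper's body (75 mm by 188 mm) begins 65 mm behind the grasp point.
Start: joints at [-1.423, 0.13, 1.488, -0, 1.523, -0.085], TCP at [0.138, -0.584, 0.244] pointing down, gripper open.
Joint ranges: [-2.96, 2.96], [-0.89, 2.26], [0.02, 2.5], [-1.34, 4.48], [0, 2.73], [-2.66, 2.66]. Speed limits (rad/s): [2.39, 2.39, 2.79, 3.14, 3.14, 3.14].

INTERFACE

Orientations are given as a rotation vector (axis times angle).
In Python, from plant import robot gives the robot as it stands.
- The arm moves only by the tool drive_tool, never from a script. Its argument "increments" is a list of rows, each a list of 7 numbers: the closure, from 0 (fully open) to 1 (shut), then the shift along the world's x, y, z in units of 25 mm (1.0 is 25 mm), then the turn, a rotation vector about the world's x, y, z in rad. In form: [[gripper, dx, dy, dz, rx, ry, rz], ...]. A call has 1 to 20 rows; each row is the pose to reach, as a shift and turn from the pose commanded when the call began; what a row does not reach only later rows make up. A row lasts 1/12 s, in which the tool goes at most 41.7 mm and 7.16 degrees, less where a joint would pass 70% of its speed; a pose out of reach is approached as far as the arm can. A call with a gripper value outside its range is refused whole. The fingers move at their own pace and stop on an object; "squeeze" is the grip in N (left out, the last holds). Time passes only in rows, so rows that repeat a pose let the fingers close. It gives the time, the measured TCP pose, the force and the opening at its end, in the units of the state.
- robot.read_state(): the state, without advancing time (a new reading comes with each control period).
- robot.read_camera(name): name is "scene" or "side" or "wrist"; returns a dict with "image" (480x640x3 uint8, red, green, blue), "fx", "fy", "cx", "cy" (pixels), "T" (4x4, takes a point from camera to world coordinates); the wrist camera has in their place "mount" (4x4, takes a point from camera to tool coordinates, whose origin is the TCP and whose axes are the flange's). Camera axes: x right, y down, z forward; pixel columns grow to the right and rows downward; lengths in m; the calibration is good to about 2 mm. A picture is of the moment at which its call begins: read the wrist's pose just before it. There is no depth.
- robot.close_job(): hands the job in, once; it reports no verdict.
The state is a dict: "t": time; "q": joint angles; "dq": joint speeds; "joint_torque": joint torques, N m; "tool_pos": TCP position; "orientation": TCP orientation; "force": force on the tool from outside, world axes, zero at the start; "wrist_torque": the same for the moment, N m; "opening": finger opening in m.
Only numpy, scipy, OpenCV 4.12 (cv2) and the standard library are available. Lean on these libraries where they do the work, as an engineer would, in place of code of your own. Each camera call takes 0.05 s, during which the arm holds its last target.

## Working session

There is one attempt and no reset: what is moved stays moved. The work goes in short steps, Python scripts to look and compute and a tool call to move; the robot and the scene stay as the last step left them, time stands still between calls to the robot, and variables do not carry over. Pictures are saved under pics/ and viewed, and the job is handed in when it is done.

Besides the shell and the picture viewer there is one more tool, called after ">>>" in YAML: its name, and indented under it one key for each argument. drive_tool: Moves the arm, as the interface text tells. Its arguments: {"type":"object","properties":{"increments":{"type":"array"},"squeeze":{"type":"number"}},"required":["increments"]}

```bash
ls; mkdir -p pics; python3 - <<'E'
from plant import robot
import cv2
s=robot.read_state();print(s)
for n in["scene","side","wrist"]:
    c=robot.read_camera(n);cv2.imwrite(f"pics/{n}0.png",c["image"][:,:,::-1]);print(n,{k:v for k,v in c.items() if k!="image"})
E
```

```text
pics
{'t': 0.0, 'q': array([-1.42340604e+00,  1.31147694e-01,  1.48928037e+00,  7.57446343e-06,
        1.52297956e+00, -8.53836213e-02]), 'dq': array([ 0.00039822,  0.00035767,  0.00017505, -0.00019828, -0.00115006,
        0.0007268 ]), 'joint_torque': array([-8.58559433e-04, -5.59861851e+01, -4.91752017e+01,  7.67163816e-02,
        3.58565210e-02, -1.60445466e-04]), 'tool_pos': array([ 0.13836397, -0.58329527,  0.24259484]), 'orientation': array([-3.11853678e+00, -3.64604206e-01,  7.64526187e-05]), 'force': array([-0.09052848,  0.02685933,  0.5917525 ]), 'wrist_torque': array([ 0.00763036, -0.00797305,  0.03943438]), 'opening': 0.0930031088911704}
scene {'fx': 600.272983390985, 'fy': 600.272983390985, 'cx': 315.9592845246935, 'cy': 236.80757108599443, 'T': array([[-0.90562245, -0.29559941,  0.30408711,  0.06477894],
       [-0.42371728,  0.66054641, -0.61979198,  0.82808674],
       [-0.01765351, -0.6901445 , -0.72345624,  1.02332409],
       [ 0.        ,  0.        ,  0.        ,  1.        ]])}
side {'fx': 553.0186643922954, 'fy': 553.0186643922954, 'cx': 313.1536386097259, 'cy': 237.23315858597928, 'T': array([[-0.9921543 , -0.06670256,  0.10573837,  0.33484878],
       [-0.12491574,  0.49448781, -0.86016153,  1.19700853],
       [ 0.00508864, -0.86662135, -0.49894041,  0.75354365],
       [ 0.        ,  0.        ,  0.        ,  1.        ]])}
wrist {'fx': 377.37532978606043, 'fy': 377.37532978606043, 'cx': 318.2464974160299, 'cy': 244.6315844972076, 'mount': array([[-7.12137108e-04, -9.66162823e-01, -2.57931954e-01,
         7.14072182e-02],
       [ 9.99999656e-01, -5.78431550e-04, -5.94256745e-04,
        -7.47281082e-04],
       [ 4.24952794e-04, -2.57932289e-01,  9.66162902e-01,
        -1.41132244e-01],
       [ 0.00000000e+00,  0.00000000e+00,  0.00000000e+00,
         1.00000000e+00]])}
```

View pics/scene0.png

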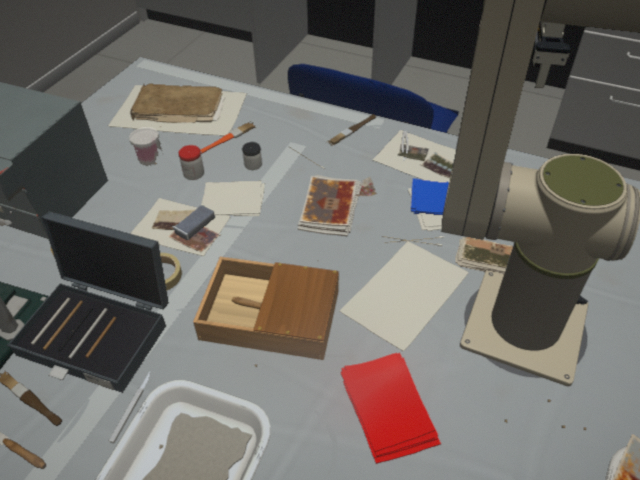

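View pics/side0.png

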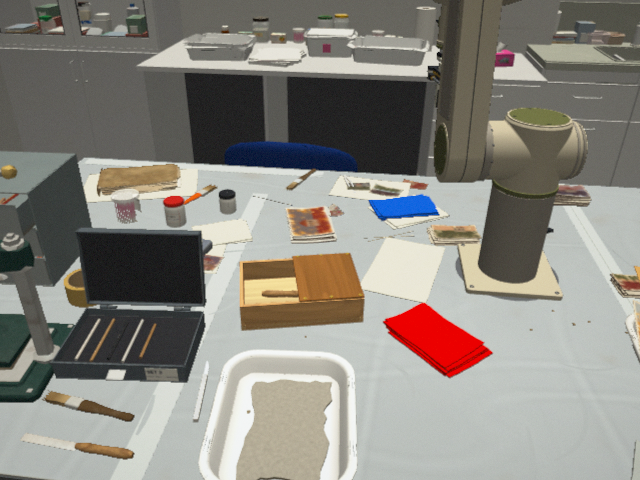

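View pics/wrist0.png

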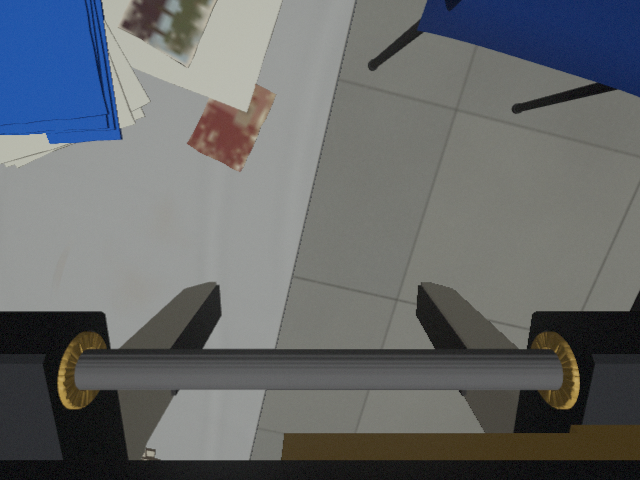

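The scene shows the box at about (268,305), with the grip end in the opening near (240,301). The print stack is at about (330,205), to the robot's right of the box. I'll enlarge that area.

```bash
cat > h.py <<'E'
import numpy as np,cv2
from scipy.spatial.transform import Rotation as R
from plant import robot
def ray(c,px,z,T=None):
    T=c["T"] if T is None else T
    d=T[:3,:3]@np.array([(px[0]-c["cx"])/c["fx"],(px[1]-c["cy"])/c["fy"],1.])
    return T[:3,3]+d*(z-T[2,3])/d[2]
def proj(c,P,T=None):
    T=c["T"] if T is None else T
    p=(np.atleast_2d(P)-T[:3,3])@T[:3,:3]
    return np.c_[c["fx"]*p[:,0]/p[:,2]+c["cx"],c["fy"]*p[:,1]/p[:,2]+c["cy"]]
def wristT(s,c):
    T=np.eye(4);T[:3,:3]=R.from_rotvec(s["orientation"]).as_matrix();T[:3,3]=s["tool_pos"]
    return T@c["mount"]
def crop(img,x0,y0,w,h,f,name):
    im=cv2.resize(img[y0:y0+h,x0:x0+w],None,fx=f,fy=f,interpolation=cv2.INTER_CUBIC)[:,:,::-1]
    cv2.imwrite("pics/"+name,im)
E
python3 - <<'E'
from h import *
im=cv2.imread("pics/scene0.png")[:,:,::-1]
crop(im,185,165,200,150+45,4,"s_a.png" ) if 0 else crop(im,190,245,160,120,5,"s_box.png")
crop(im,285,160,110,85,7,"s_pr.png")
im=cv2.imread("pics/side0.png")[:,:,::-1]
crop(im,230,195,160,140,5,"d_box.png") if 0 else crop(im,230,240,150,100,5,"d_box.png")
E
```

```text
(no output)
```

View pics/s_box.png

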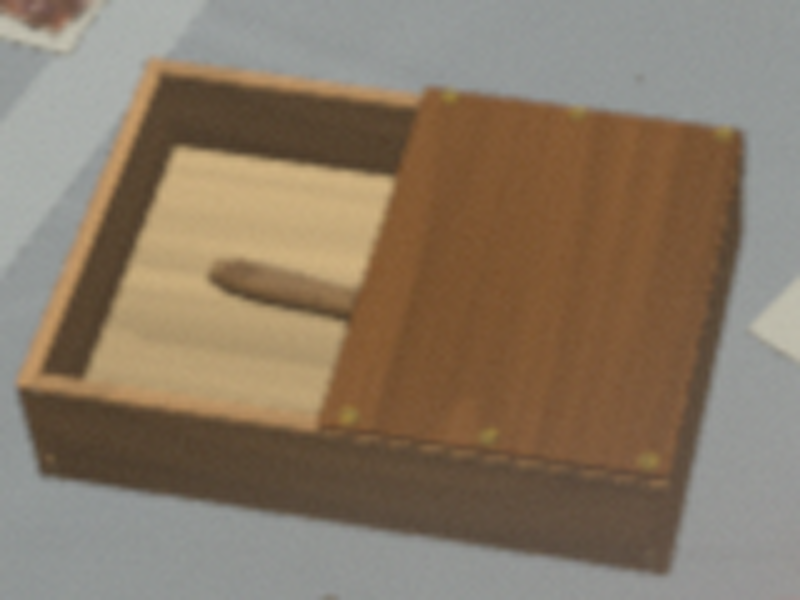

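View pics/s_pr.png

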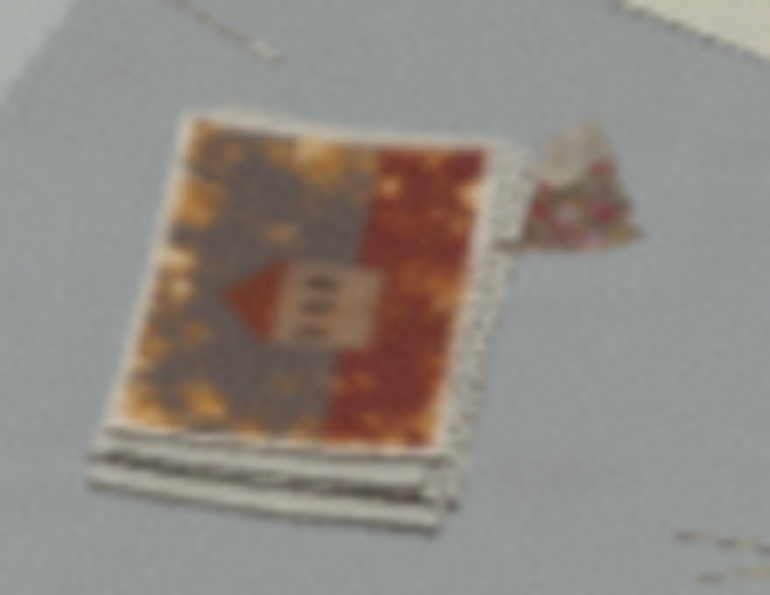

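View pics/d_box.png

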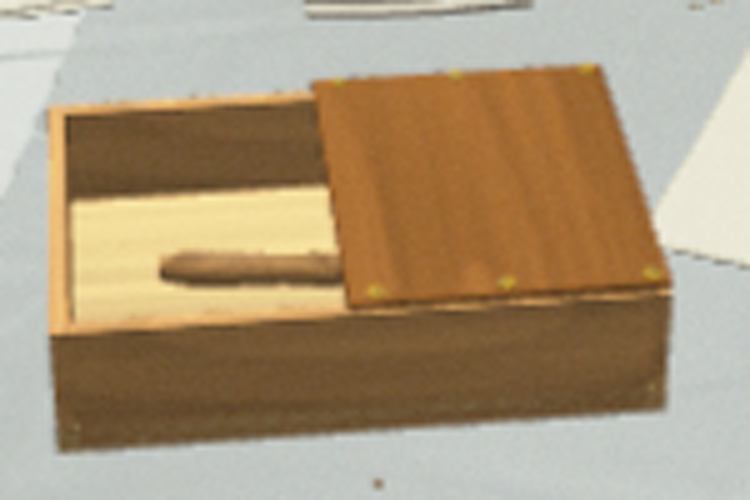

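```bash
cat > fit.py <<'E'
from h import *
from scipy.optimize import least_squares
S=robot.read_camera("scene");D=robot.read_camera("side")
def s(x,y):return (x/5+190-.4,y/5+245-.4)
def d(x,y):return (x/5+230-.4,y/5+240-.4)
M=[[.1305,.088,.064],[.1305,-.088,.064],[.0075,.088,.07],[-.1305,.088,.07],[-.1305,-.088,.07],[.0075,-.088,.07]]
A=[s(*p) for p in[(150,62),(22,385),(430,88),(742,132),(668,472),(322,428)]]
B=[d(*p) for p in[(50,108),(52,333),(313,82),(603,66),(672,290),(348,308)]]
# which side is +y? from scene: determine by trying
def W(p,M):
    c,sn=np.cos(p[2]),np.sin(p[2]);M=np.array(M)
    return np.c_[c*M[:,0]-sn*M[:,1]+p[0],sn*M[:,0]+c*M[:,1]+p[1],M[:,2]]
for sg in(1,-1):
    MM=np.array(M);MM[:,1]*=sg
    f=lambda p:np.r_[(proj(S,W(p,MM))-A).ravel(),(proj(D,W(p,MM))-B).ravel()]
    r=least_squares(f,[.6,0,0]);print(sg,r.x,r.cost);print(r.fun.reshape(-1,2).round(1).tolist())
for n,c,P in(("S",S,[s(210,272),s(240,275),s(352,302)]),("D",D,[d(160,268),d(200,268),d(335,267)])):
    for p in P: print(n,ray(c,p,.0225))
for px in[(190,115),(505,145),(440,455),(105,430)]:
    print("print top",ray(S,(px[0]/7+285,px[1]/7+160),.023))
for px in[(92,485),(438,530),(455,508)]:
    print("print bot",ray(S,(px[0]/7+285,px[1]/7+160),.0))
E
python3 fit.py
```

```text
1 [0.49272326 0.17841105 0.36751682] 21021.242183015223
[[-22.1, 64.2], [20.3, -67.3], [-16.0, 60.1], [-7.2, 54.7], [12.0, -81.6], [16.7, -75.4], [6.1, 44.8], [-4.7, -45.0], [11.9, 39.4], [16.5, 33.7], [-20.7, -51.9], [-12.0, -48.6]]
-1 [0.4870529  0.1959682  0.24402073] 12.709462205185499
[[-0.6, -1.4], [-2.1, -0.0], [-1.3, -0.9], [0.6, -0.8], [-0.2, 1.2], [-1.7, -1.0], [0.5, 0.1], [0.5, 1.0], [0.7, 0.0], [0.9, -0.2], [2.0, -1.2], [1.1, -0.4]]
S [0.57086519 0.20698129 0.0225    ]
S [0.55852039 0.20314955 0.0225    ]
S [0.50869063 0.19616902 0.0225    ]
D [0.57326609 0.20279986 0.0225    ]
D [0.55542284 0.2004249  0.0225    ]
D [0.49528456 0.19164524 0.0225    ]
print top [ 0.5842391  -0.21753936  0.023     ]
print top [ 0.47325207 -0.24862365  0.023     ]
print top [ 0.43317471 -0.09410787  0.023     ]
print top [ 0.54095099 -0.05897957  0.023     ]
print bot [ 0.54424694 -0.05370333  0.        ]
print bot [ 0.42837311 -0.0822818   0.        ]
print bot [ 0.42715325 -0.09411894  0.        ]
```

>>> drive_tool:
  increments:
    - [0,2,4,3,0,0,0]
    - [0,4,8,5,0,0,0]
    - [0,6,12,7,0,0,0]
    - [0,8,16,7,0,0,0]
    - [0,10,20,7,0,0,0]
    - [0,11,23,7,0,0,0]
    - [0,11,23,7,0,0,0]
    - [0,11,23,7,0,0,0]
    - [0,11,23,7,0,0,0]
    - [0,11,23,7,0,0,0]
    - [0,11,23,7,0,0,0]
    - [0,11,23,7,0,0,0]
    - [0,11,23,7,0,0,0]
    - [0,11,23,7,0,0,0]
    - [0,11,23,7,0,0,0]
    - [0,11,23,7,0,0,0]
    - [0,11,23,7,0,0,0]
    - [0,11,23,7,0,0,0]

```text
t: 1.75
tool_pos: [0.4139, -0.0067, 0.4189]
orientation: [3.119, 0.373, 0.0]
force: [0.0, -0.8, -0.2]
opening: 0.0929
```

```bash
python3 - <<'E'
from h import *
s=robot.read_state();c=robot.read_camera("wrist");print(s["t"],s["q"],s["tool_pos"],s["orientation"])
cv2.imwrite("pics/w1.png",c["image"][:,:,::-1]);np.save("w1T.npy",wristT(s,c))
c=robot.read_camera("scene");cv2.imwrite("pics/s1.png",c["image"][:,:,::-1])
E
```

```text
1.75 [-1.40191223e-01 -3.74984256e-01  1.63650633e+00 -1.77693273e-05
  1.87989427e+00  1.19231562e+00] [ 0.4138927  -0.006706    0.41885505] [3.11926069e+00 3.73403544e-01 2.60863509e-04]
```

View pics/w1.png

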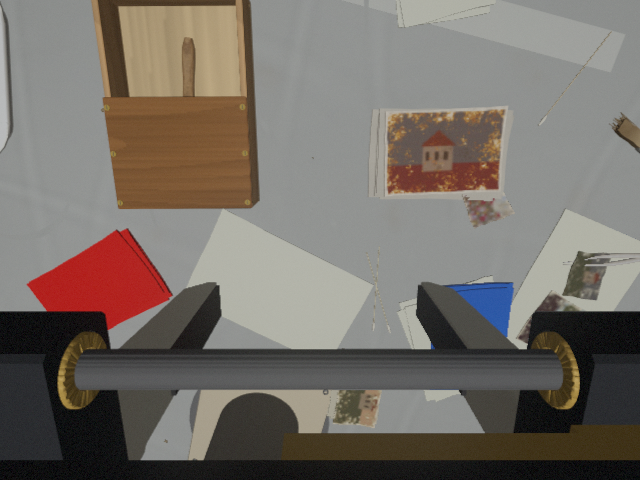

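View pics/s1.png

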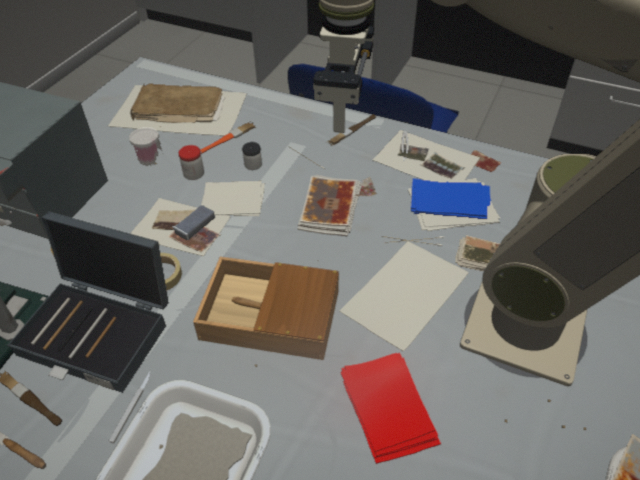

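The wrist view shows the house-print stack at about (440,152), the only unpainted large stack beside the box. The spatula's grip runs from (188,38) to (190,97). I'll enlarge both.

```bash
python3 - <<'E'
from h import *
im=cv2.imread("pics/w1.png")[:,:,::-1]
crop(im,355,90,170,125,4.6,"w1p.png");crop(im,85,0,190,140,4,"w1b.png")
im=cv2.imread("pics/side0.png")[:,:,::-1];crop(im,270,190,90,65,8,"d_p.png")
E
```

```text
(no output)
```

View pics/w1p.png

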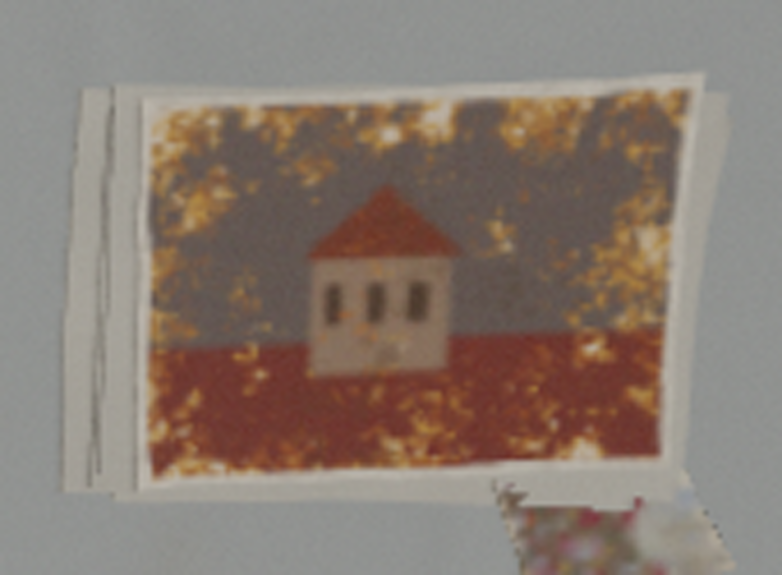

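View pics/w1b.png

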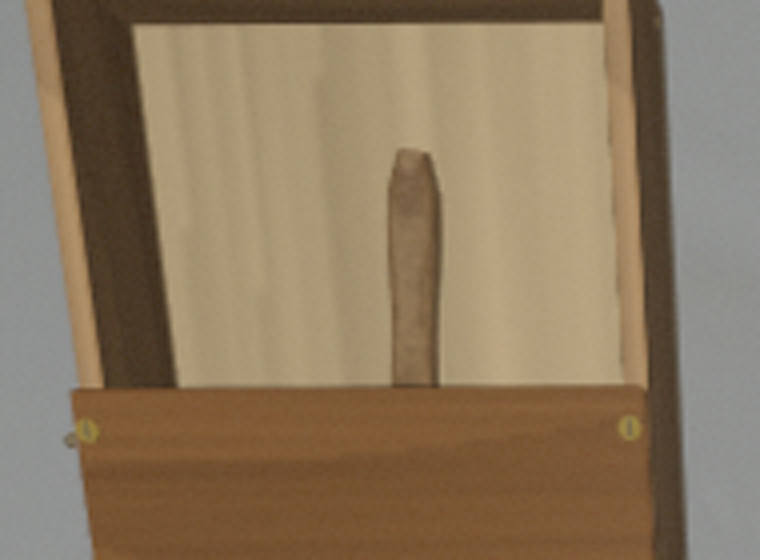

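View pics/d_p.png

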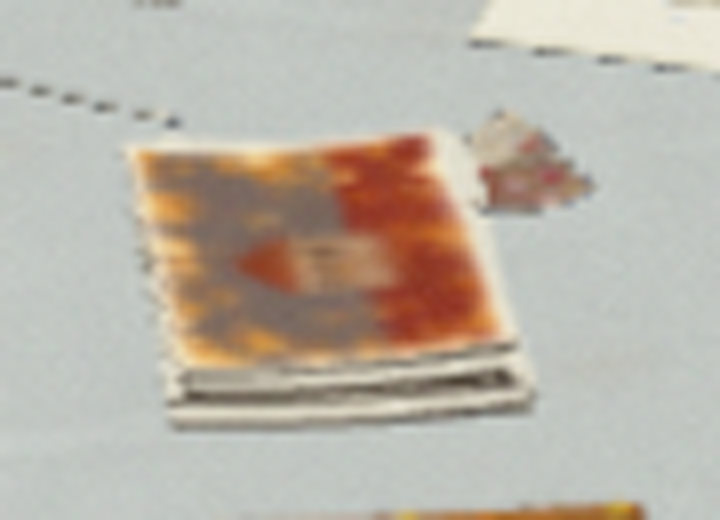

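```bash
cat > f2.py <<'E'
from h import *
from scipy.optimize import least_squares
c=robot.read_camera("wrist");T=np.load("w1T.npy")
S=robot.read_camera("scene");D=robot.read_camera("side")
def p(x,y):return (x/4.6+355-.4,y/4.6+90-.4)
def b(x,y):return (x/4+85-.4,y/4+0-.4)
print("wrist top print");
for q in[(142,98),(703,74),(668,468),(140,490)]:print(ray(c,p(*q),.023,T).round(4))
print("layers")
for q,z in[((82,88),.004),((65,492),.004),((115,500),.01),((730,92),.015),((682,480),.015)]:print(ray(c,p(*q),z,T).round(4))
print("side bottom corners z0")
for q in[(172,425),(535,405)]:print(ray(D,(q[0]/8+270-.4,q[1]/8+190-.4),0).round(4))
print("side top")
for q in[(130,150),(435,135),(510,345),(185,375)]:print(ray(D,(q[0]/8+270-.4,q[1]/8+190-.4),.023).round(4))
print("grip w");
for q in[(410,150),(415,250),(415,385)]:print(ray(c,b(*q),.0225,T).round(4))
print("floor corners, cover corners")
for q in[(133,24),(603,24)]:print(ray(c,b(*q),.014,T).round(4))
for q in[(72,390),(647,387)]:print(ray(c,b(*q),.07,T).round(4))
for q in[(119,209),(258,206)]:print(ray(c,q,.07,T).round(4))
x,y,a=.487,.196,.244;Rz=np.array([[np.cos(a),-np.sin(a)],[np.sin(a),np.cos(a)]])
for q in[(.1225,.08),(.1225,-.08),(.0075,.088),(.0075,-.088),(-.1305,.088),(-.1305,-.088)]:print("model",Rz@q+[x,y])
E
python3 f2.py
```

```text
wrist top print
[ 0.5461 -0.0667  0.023 ]
[ 0.5909 -0.2238  0.023 ]
[ 0.4805 -0.2547  0.023 ]
[ 0.4357 -0.0983  0.023 ]
layers
[ 0.5468 -0.051   0.004 ]
[ 0.4277 -0.0789  0.004 ]
[ 0.4296 -0.0941  0.01  ]
[ 0.5897 -0.2369  0.015 ]
[ 0.478  -0.2642  0.015 ]
side bottom corners z0
[ 0.5495 -0.0649  0.    ]
[ 0.43   -0.0944  0.    ]
side top
[ 0.5895 -0.219   0.023 ]
[ 0.4808 -0.246   0.023 ]
[ 0.4389 -0.0938  0.023 ]
[ 0.5439 -0.0592  0.023 ]
grip w
[0.5724 0.2062 0.0225]
[0.5435 0.2002 0.0225]
[0.5025 0.1941 0.0225]
floor corners, cover corners
[0.5891 0.3009 0.014 ]
[0.6245 0.1546 0.014 ]
[0.4748 0.2791 0.07  ]
[0.5168 0.1092 0.07  ]
[0.3415 0.2455 0.07  ]
[0.3883 0.0692 0.07  ]
model [0.58654459 0.30322464]
model [0.62519836 0.14796394]
model [0.47301827 0.28320528]
model [0.51553742 0.11241851]
model [0.33910591 0.24986641]
model [0.38162506 0.07907963]
```

```bash
cat > plan.py <<'E'
import numpy as np
# box-plane coordinates (mm): boxes
boxes=[(-130,-200,130.5,14),(122.5,-200,130.5,64),(-130.5,64,7.5,70),(-130.5,-200,-122.5,64)]
H=22
def rectpts(x0,z0,x1,z1,n=40):
    t=np.linspace(0,1,n)
    return np.r_[np.c_[x0+(x1-x0)*t,0*t+z0],np.c_[x0+(x1-x0)*t,0*t+z1],np.c_[0*t+x0,z0+(z1-z0)*t],np.c_[0*t+x1,z0+(z1-z0)*t]]
def clear(parts,pose):
    x,z,th=pose;c,s=np.cos(th),np.sin(th);best=1e9
    P=np.vstack([rectpts(*r) for r in parts])
    W=np.c_[x+c*P[:,0]-s*P[:,1],z+s*P[:,0]+c*P[:,1]]
    for b in boxes:
        dx=np.maximum(b[0]-W[:,0],W[:,0]-b[2]);dz=np.maximum(b[1]-W[:,1],W[:,1]-b[3])
        d=np.where((dx>0)&(dz>0),np.hypot(dx,dz),np.maximum(dx,dz));best=min(best,d.min())
        # box corners vs parts
        for X in((b[0],b[1]),(b[0],b[3]),(b[2],b[1]),(b[2],b[3])):
            q=np.array([c*(X[0]-x)+s*(X[1]-z),-s*(X[0]-x)+c*(X[1]-z)])
            for r in parts:
                ex=max(r[0]-q[0],q[0]-r[2]);ez=max(r[1]-q[1],q[1]-r[3])
                best=min(best,np.hypot(ex,ez) if ex>0 and ez>0 else max(ex,ez))
    return best
def parts(a): # origin at grasp point, u toward grip end
    return [(-a,-H,99-a,-H+17),(-99-a,-H+5,-a,-H+10),(-9,-19,9,65),(-40,65,40,200)]
if __name__=="__main__":
    for a in(45,55,65,75):
        gx=-14+a;gz=14+H
        prev=np.array([gx,gz]);out=[]
        for th in np.deg2rad(np.arange(3,46,3)):
            best=None
            for dx in range(-12,13,2):
                for dz in range(-4,17,2):
                    p=prev+[dx,dz];cl=clear(parts(a),(*p,th))
                    sc=min(cl,8)-.02*np.hypot(dx,dz)
                    if best is None or sc>best[0]:best=(sc,p,cl)
            prev=best[1];out.append((round(np.rad2deg(th)),*prev,round(best[2],1)))
        print(a,out)
        th=np.deg2rad(45)
        print([round(clear(parts(a),(*(prev+d*np.array([np.cos(th),np.sin(th)])),th)),1) for d in range(0,200,20)])
E
python3 plan.py
```

```text
45 [(3, np.int64(31), np.int64(48), np.float64(9.5)), (6, np.int64(31), np.int64(54), np.float64(8.0)), (9, np.int64(31), np.int64(62), np.float64(8.7)), (12, np.int64(39), np.int64(68), np.float64(7.4)), (15, np.int64(51), np.int64(74), np.float64(6.3)), (18, np.int64(57), np.int64(84), np.float64(8.2)), (21, np.int64(65), np.int64(90), np.float64(8.3)), (24, np.int64(75), np.int64(98), np.float64(8.4)), (27, np.int64(79), np.int64(104), np.float64(8.8)), (30, np.int64(81), np.int64(110), np.float64(8.9)), (33, np.int64(81), np.int64(116), np.float64(8.4)), (36, np.int64(81), np.int64(122), np.float64(8.3)), (39, np.int64(81), np.int64(126), np.float64(8.2)), (42, np.int64(81), np.int64(132), np.float64(9.0)), (45, np.int64(81), np.int64(136), np.float64(8.2))]
[np.float64(8.2), np.float64(13.1), np.float64(13.1), np.float64(22.6), np.float64(38.7), np.float64(57.3), np.float64(63.3), np.float64(65.7), np.float64(73.6), np.float64(85.5)]
55 [(3, np.int64(41), np.int64(48), np.float64(9.0)), (6, np.int64(41), np.int64(56), np.float64(9.0)), (9, np.int64(41), np.int64(64), np.float64(
[... 2024 characters left out ...]
p.int64(87), np.int64(92), np.float64(8.1)), (21, np.int64(97), np.int64(102), np.float64(8.6)), (24, np.int64(101), np.int64(110), np.float64(8.0)), (27, np.int64(105), np.int64(118), np.float64(8.1)), (30, np.int64(105), np.int64(124), np.float64(8.3)), (33, np.int64(105), np.int64(132), np.float64(8.1)), (36, np.int64(105), np.int64(138), np.float64(8.0)), (39, np.int64(105), np.int64(146), np.float64(9.3)), (42, np.int64(105), np.int64(152), np.float64(8.9)), (45, np.int64(105), np.int64(158), np.float64(8.9))]
[np.float64(8.9), np.float64(14.5), np.float64(14.5), np.float64(25.4), np.float64(41.6), np.float64(60.2), np.float64(61.8), np.float64(65.0), np.float64(73.7), np.float64(86.2)]
```

>>> drive_tool:
  increments:
    - [0.45,1.5,3,-1,0,0,-0.07]
    - [0.45,3,6,-3,0,0,-0.07]
    - [0.45,4.6,8.25,-5,0,0,-0.07]
    - [0.45,4.6,8.25,-7,0,0,-0.07]
    - [0.45,4.6,8.25,-9,0,0,-0.07]
    - [0.45,4.6,8.25,-10,0,0,-0.07]
    - [0.45,4.6,8.25,-10,0,0,-0.07]
    - [0.45,4.6,8.25,-10,0,0,-0.07]
    - [0.45,4.6,8.25,-10,0,0,-0.07]
    - [0.45,4.6,8.25,-10,0,0,-0.07]
    - [0.45,4.6,8.25,-10,0,0,-0.07]
    - [0.45,4.6,8.25,-10,0,0,-0.07]
    - [0.45,4.6,8.25,-10,0,0,-0.07]
    - [0.45,4.6,8.25,-10,0,0,-0.07]

```text
t: 3.17
tool_pos: [0.5298, 0.1968, 0.1714]
orientation: [-3.131, -0.253, -0.007]
force: [0.2, -0.1, 0.2]
opening: 0.0514
```

```bash
python3 - <<'E'
from h import *
s=robot.read_state();c=robot.read_camera("wrist");print(s["t"],s["q"],s["tool_pos"],s["orientation"])
cv2.imwrite("pics/w2.png",c["image"][:,:,::-1]);T=wristT(s,c);np.save("w2T.npy",T)
Rm=R.from_rotvec(s["orientation"]).as_matrix();print(Rm.round(4))
print("tcp/grasp line px",proj(c,[s["tool_pos"]+Rm@[0,0,k] for k in(0,.025,.1)],T))
c=robot.read_camera("side");crop(c["image"],200,180,200,150,4,"d2.png")
E
```

```text
3.1667 [ 2.65069651e-01  7.78804828e-02  1.67761632e+00 -1.18892781e-04
  1.38182465e+00  1.67435200e+00] [0.52983447 0.19683772 0.17144207] [-3.13067844 -0.25341    -0.00662776]
[[ 9.870e-01  1.608e-01  4.200e-03]
 [ 1.608e-01 -9.870e-01  1.000e-03]
 [ 4.300e-03 -3.000e-04 -1.000e+00]]
tcp/grasp line px [[320.336726   323.95703493]
 [320.07768746 299.64554341]
 [319.59925038 254.74288544]]
```

View pics/w2.png

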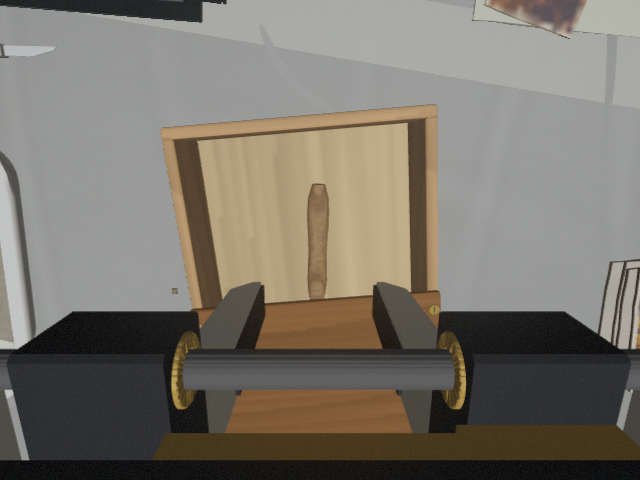

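View pics/d2.png

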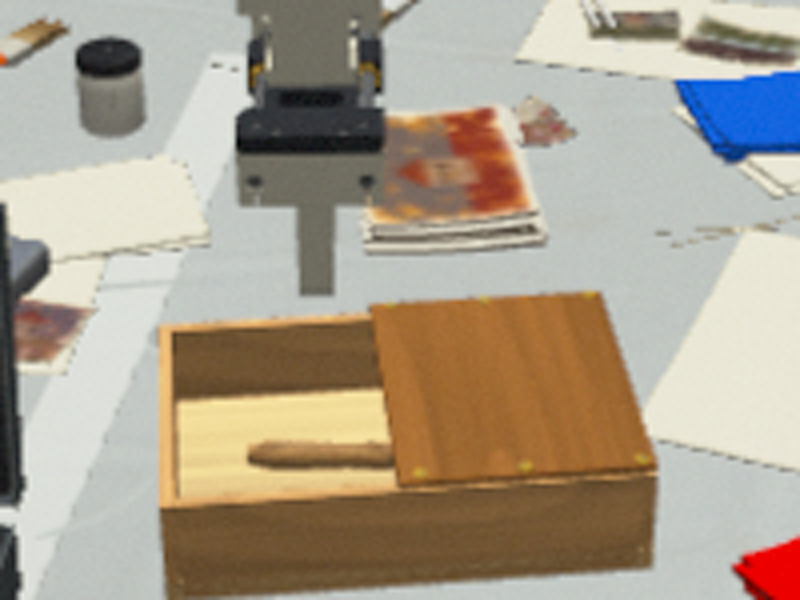

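```bash
python3 - <<'E'
from h import *
s=robot.read_state();c=robot.read_camera("wrist");T=np.load("w2T.npy")
e=ray(c,(318,184),.0225,T);m=ray(c,(317.5,298),.0225,T);print("end",e,"m",m,"yaw",np.arctan2(*(e-m)[1::-1]))
for q in[(163,129),(437,106)]:print("wall",ray(c,q,.064,T))
print("cover edge",ray(c,(205,308),.07,T),ray(c,(439,291),.07,T))
for q in[(198,142),(409,123)]:print("floorcorner",ray(c,q,.014,T))
a=.244;x,y=.487,.196
Rz=np.array([[np.cos(a),-np.sin(a)],[np.sin(a),np.cos(a)]])
print("model outer",Rz@[.1305,.088]+[x,y],Rz@[.1305,-.088]+[x,y], "cover", Rz@[.0075,-.088]+[x,y])
print("end in box",Rz.T@(e[:2]-[x,y]))
E
```

```text
end [0.57149616 0.2047711  0.0225    ] m [0.47919763 0.19023213 0.0225    ] yaw 0.1562373556999149
wall [0.59383025 0.30745579 0.064     ]
wall [0.63484869 0.14002706 0.064     ]
cover edge [0.47893799 0.26940615 0.07      ] [0.51738589 0.11167611 0.07      ]
floorcorner [0.5874194  0.30029381 0.014     ]
floorcorner [0.62676831 0.14415541 0.014     ]
model outer [0.59237494 0.31292037] [0.63489409 0.14213359] cover [0.51553742 0.11241851]
end in box [ 0.08411231 -0.0119018 ]
```

>>> drive_tool:
  increments:
    - [0.45,0,0.05,-1.2,0,0,0]
    - [0.45,0,0.05,-2.4,0,0,0]
    - [0.45,0,0.05,-3.6,0,0,0]
    - [0.45,0,0.05,-4.4,0,0,0]
    - [0.45,0,0.05,-4.7,0,0,0]
    - [0.45,0,0.05,-4.7,0,0,0]
    - [0.45,0,0.05,-4.7,0,0,0]
    - [0.45,0,0.05,-4.7,0,0,0]
    - [0.45,0,0.05,-4.7,0,0,0]

```text
t: 4.07
tool_pos: [0.5301, 0.1991, 0.0534]
orientation: [-3.131, -0.255, -0.006]
force: [-0.0, -0.1, -0.0]
opening: 0.0509
```

```bash
python3 - <<'E'
from h import *
s=robot.read_state();print(s)
c=robot.read_camera("side");crop(c["image"],210,200,170,125,4.6,"d3.png")
E
```

```text
{'t': 4.0667, 'q': array([ 2.68792058e-01,  2.11288158e-01,  1.76133868e+00, -2.19223722e-06,
        1.16529844e+00,  1.67684356e+00]), 'dq': array([ 7.81640864e-04, -9.00453903e-04,  6.18608196e-03,  8.14060766e-05,
       -3.54610702e-03,  3.15548246e-03]), 'joint_torque': array([-4.94968190e-03, -5.38425815e+01, -4.30486894e+01,  5.20606380e-03,
       -5.87130804e-02, -5.24591778e-04]), 'tool_pos': array([0.53008177, 0.19912153, 0.05340703]), 'orientation': array([-3.13051314, -0.2553025 , -0.00565917]), 'force': array([-0.01330101, -0.07718489, -0.03282585]), 'wrist_torque': array([-0.04094949,  0.02082011, -0.02125121]), 'opening': 0.05086927369507004}
```

View pics/d3.png

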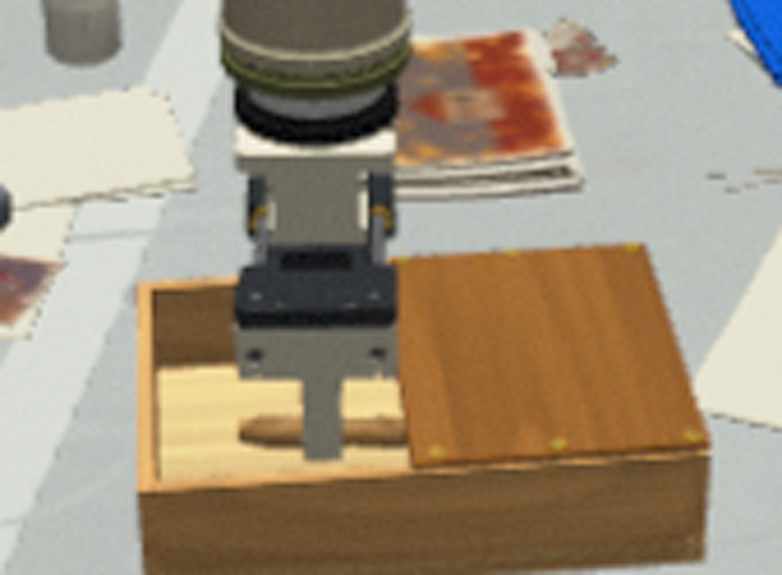

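```bash
python3 - <<'E'
from h import *
s=robot.read_state();D=robot.read_camera("side");T=D["T"]
Rm=R.from_rotvec(s["orientation"]).as_matrix()
n=Rm[:,1]
for off in(-.03,-.045):
  for q in[(322,460),(303,460),(341,460),(303,378),(236,372),(396,380),(236,325),(238,265),(396,265)]:
    px=(q[0]/4.6+210-.4,q[1]/4.6+200-.4)
    d=T[:3,:3]@np.array([(px[0]-D["cx"])/D["fx"],(px[1]-D["cy"])/D["fy"],1.]);o=T[:3,3]
    P0=s["tool_pos"]+n*off
    P=o+d*(n@(P0-o))/(n@d);print(off,q,(Rm.T@(P-s["tool_pos"])*1000).round(0))
E
```

```text
-0.03 (322, 460) [  2. -30.  25.]
-0.03 (303, 460) [ 11. -30.  25.]
-0.03 (341, 460) [ -7. -30.  25.]
-0.03 (303, 378) [ 10. -30. -23.]
-0.03 (236, 372) [ 41. -30. -27.]
-0.03 (396, 380) [-33. -30. -21.]
-0.03 (236, 325) [ 40. -30. -53.]
-0.03 (238, 265) [ 38. -30. -85.]
-0.03 (396, 265) [-34. -30. -84.]
-0.045 (322, 460) [  2. -45.  14.]
-0.045 (303, 460) [ 11. -45.  14.]
-0.045 (341, 460) [ -7. -45.  14.]
-0.045 (303, 378) [  9. -45. -33.]
-0.045 (236, 372) [ 40. -45. -37.]
-0.045 (396, 380) [-33. -45. -31.]
-0.045 (236, 325) [ 39. -45. -63.]
-0.045 (238, 265) [ 37. -45. -95.]
-0.045 (396, 265) [-34. -45. -94.]
```

>>> drive_tool:
  increments:
    - [0.45,0,-0.02,-0.3,0,0,0]
    - [0.45,0,-0.02,-0.45,0,0,0]
    - [0.45,0,-0.02,-0.45,0,0,0]
    - [0.6,0,-0.02,-0.45,0,0,0]
    - [0.75,0,-0.02,-0.45,0,0,0]
    - [0.8,0,-0.02,-0.45,0,0,0]
    - [0.9,0,-0.02,-0.45,0,0,0]
    - [1,0,-0.02,-0.45,0,0,0]
    - [1,0,-0.02,-0.45,0,0,0]
    - [1,0,-0.02,-0.45,0,0,0]
    - [1,0,-0.02,-0.45,0,0,0]
  squeeze: 35

```text
t: 5.08
tool_pos: [0.5284, 0.1982, 0.0399]
orientation: [3.131, 0.255, -0.0]
force: [-0.6, 0.5, 0.2]
opening: 0.0153
```

```bash
python3 - <<'E'
from h import *
s=robot.read_state();print(s)
c=robot.read_camera("side");crop(c["image"],210,200,170,125,4.6,"d4.png")
c=robot.read_camera("wrist");cv2.imwrite("pics/w4.png",c["image"][:,:,::-1])
E
```

```text
{'t': 5.0833, 'q': array([ 2.67953747e-01,  2.29101820e-01,  1.76864143e+00, -3.58607415e-05,
        1.14390786e+00,  1.67593347e+00]), 'dq': array([-1.11622467e-03, -4.79028315e-04, -8.05104786e-05, -1.10512836e-04,
        3.50609483e-04, -8.46249981e-04]), 'joint_torque': array([ 6.95544365e-02, -5.48015392e+01, -4.29857934e+01,  5.05998835e-02,
       -8.79314030e-02,  1.87144280e-03]), 'tool_pos': array([0.52841012, 0.19816115, 0.0398688 ]), 'orientation': array([ 3.13114357e+00,  2.55489090e-01, -8.07232228e-05]), 'force': array([-0.59018261,  0.45121192,  0.20638227]), 'wrist_torque': array([-0.00358904, -0.01555975,  0.04129791]), 'opening': 0.015314266268602456}
```

View pics/d4.png

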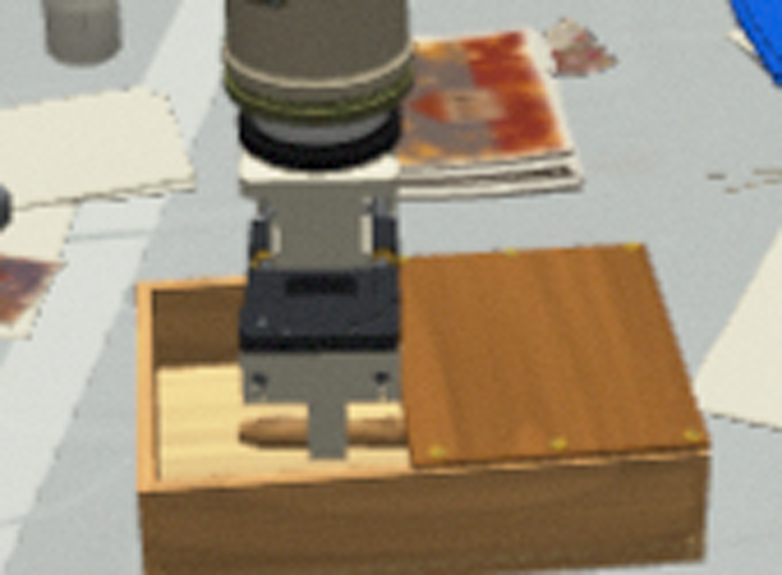

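View pics/w4.png

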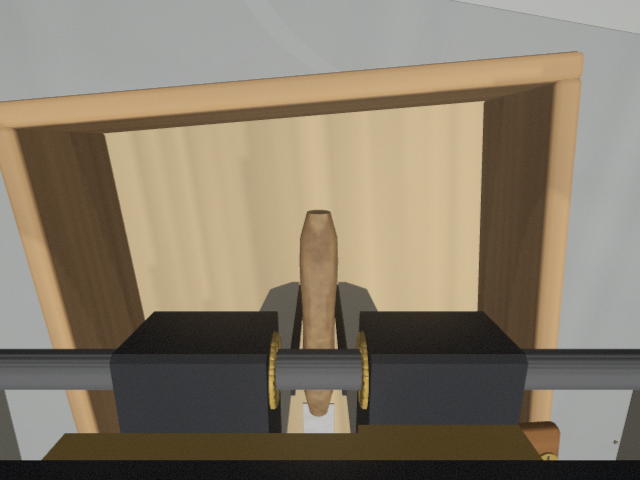

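```bash
cat > plan2.py <<'E'
import plan;plan.H=20
from plan import *
a=55;gx0,gz0=41,34
for deg in range(0,43,3):
    th=np.deg2rad(deg);r=[]
    for gx in range(35,112,3):
        for gz in range(34,160,3):
            r.append((clear(parts(a),(gx,gz,th)),gx,gz))
    r.sort(reverse=True)
    m=[q for q in r if q[0]>min(8,r[0][0]-1)]
    print(deg,[(round(q[0],1),q[1],q[2]) for q in r[:2]],"near gx range",[(gx,max((q for q in r if q[1]==gx))[::2]) for gx in (41,47,53,59,65,71,77,83,89,95)] if deg in(9,12,15,18,21) else "")
E
python3 plan2.py|sed 's/np.float64//g'
```

```text
0 [((72.0), 110, 157), ((72.0), 107, 157)] near gx range 
3 [((64.0), 110, 157), ((64.0), 107, 157)] near gx range 
6 [((56.0), 110, 157), ((56.0), 107, 157)] near gx range 
9 [((48.1), 110, 157), ((48.1), 107, 157)] near gx range [(41, ((48.09376727487738), 157)), (47, ((48.09376727487738), 157)), (53, ((48.09376727487738), 157)), (59, ((48.09376727487738), 157)), (65, ((48.09376727487738), 157)), (71, ((48.09376727487738), 157)), (77, ((48.09376727487738), 157)), (83, ((48.09376727487738), 157)), (89, ((48.09376727487738), 157)), (95, ((48.09376727487738), 157))]
12 [((40.3), 110, 157), ((40.3), 107, 157)] near gx range [(41, ((40.309385603057976), 157)), (47, ((40.309385603057976), 157)), (53, ((40.309385603057976), 157)), (59, ((40.309385603057976), 157)), (65, ((40.309385603057976), 157)), (71, ((40.309385603057976), 157)), (77, ((40.309385603057976), 157)), (83, ((40.309385603057976), 157)), (89, ((40.309385603057976), 157)), (95, ((40.309385603057976), 157))]
15 [((32.7), 110, 157), ((32.7), 107, 157)] near gx range [(41, ((32.6529796598758), 157)), (47, ((32.6529796598758), 1
[... 789 characters left out ...]
, 157)), (53, ((17.807629372565728), 157)), (59, ((17.807629372565728), 157)), (65, ((17.807629372565728), 157)), (71, ((17.807629372565728), 157)), (77, ((17.807629372565728), 157)), (83, ((17.807629372565728), 157)), (89, ((17.807629372565728), 157)), (95, ((17.807629372565728), 157))]
24 [((13.3), 110, 106), ((12.7), 110, 103)] near gx range 
27 [((13.8), 110, 112), ((12.4), 107, 112)] near gx range 
30 [((14.0), 110, 118), ((13.0), 107, 118)] near gx range 
33 [((13.5), 110, 124), ((13.5), 107, 124)] near gx range 
36 [((14.4), 110, 133), ((13.3), 110, 130)] near gx range 
39 [((16.2), 110, 139), ((14.3), 107, 139)] near gx range 
42 [((16.8), 110, 145), ((16.4), 107, 145)] near gx range
```

```bash
cat > plan3.py <<'E'
import plan;plan.H=20
from plan import *
import heapq
a=55;P=parts(a);TH=np.arange(0,43,2);X=np.arange(41,120,3);Z=np.arange(34,190,3)
C={}
def cl(k):
    if k not in C:C[k]=float(clear(P,(X[k[1]],Z[k[2]],np.deg2rad(TH[k[0]]))))
    return C[k]
st=(0,0,1)
def cost(k): return 1+ (max(0,9-cl(k)))**2*3
D={st:0};par={};h=[(0,st)];goal=None
while h:
    d,k=heapq.heappop(h)
    if d>D[k]:continue
    th=np.deg2rad(TH[k[0]]);tipx=X[k[1]]-154*np.cos(th)+15*np.sin(th);tipz=Z[k[2]]-154*np.sin(th)-15*np.cos(th)
    if (tipx>15 and TH[k[0]]>20 and tipz>0) or tipz>85: goal=k;break
    for i in(-1,0,1):
        for j in(-1,0,1):
            for l in(-1,0,1,2):
                n=(k[0]+i,k[1]+j,k[2]+l)
                if n[0]<0 or n[1]<0 or n[2]<0 or n[0]>=len(TH) or n[1]>=len(X) or n[2]>=len(Z):continue
                if cl(n)<1:continue
                nd=d+cost(n)
                if nd<D.get(n,1e18):D[n]=nd;par[n]=k;heapq.heappush(h,(nd,n))
k=goal;L=[]
while k!=st:L.append(k);k=par[k]
L=L[::-1]
for k in L:print(TH[k[0]],X[k[1]],Z[k[2]],round(cl(k),1))
E
time python3 plan3.py
```

```text
0 44 43 9.0
0 47 43 9.0
2 50 46 10.1
4 53 49 9.3
6 56 55 10.0
8 59 61 10.7
10 62 67 9.5
12 65 70 9.3
14 68 76 7.7
16 71 82 10.2
16 74 82 10.7
16 77 82 9.8
18 80 85 9.1
20 83 91 10.2
22 86 97 8.8
24 89 100 9.7
26 92 106 9.3
28 95 109 9.5
30 98 115 11.0
32 101 121 11.2
34 104 127 11.7
36 107 133 12.7
36 110 139 9.6
38 113 145 11.1
40 116 151 13.1
40 119 157 10.4
42 116 163 9.0
42 119 169 6.6
42 119 175 3.7
42 119 181 3.8
40 119 187 7.3
38 116 187 10.4
36 113 184 11.3
34 110 184 15.4
real	0m8.391s
user	0m8.656s
sys	0m0.030s
```

```bash
cat > inc.py <<'E'
import numpy as np
def inc(th,gx,gz,ref=(0,41,34),yaw=.16):
    f=lambda t,x,z:np.array([x-6*np.sin(np.deg2rad(t)),z+6*np.cos(np.deg2rad(t))])
    d=f(th,gx,gz)-f(*ref);r=np.deg2rad(th-ref[0])
    return [1]+[round(float(v),2) for v in (d[0]*np.cos(yaw)/25,d[0]*np.sin(yaw)/25,d[1]/25)]+[round(float(v),3) for v in(r*np.sin(yaw),-r*np.cos(yaw),0)]
if __name__=="__main__":
    A=[(0,42,39),(0,45,43),(2,50,46),(4,53,50),(6,56,55),(8,59,61),(10,62,66),(12,65,71),(14,68,76),(16,71,82)]
    print([inc(*k) for k in A])
    B=[(16,74,82),(16,77,82),(18,80,86),(20,83,91),(22,86,96),(24,89,101),(26,92,105),(28,95,110),(30,98,115),(32,101,121),(34,104,127),(36,107,133),(38,111,142),(40,116,151)]
    print([inc(*k,ref=A[-1]) for k in B])
    u=np.array([np.cos(np.deg2rad(40)),np.sin(np.deg2rad(40))])
    print([inc(40,*(np.array([116,151])+u*d),ref=B[-1]) for d in range(15,136,15)])
E
python3 inc.py
```

```text
[[1, 0.04, 0.01, 0.2, 0.0, -0.0, 0.0], [1, 0.16, 0.03, 0.36, 0.0, -0.0, 0.0], [1, 0.35, 0.06, 0.48, 0.006, -0.034, 0.0], [1, 0.46, 0.07, 0.64, 0.011, -0.069, 0.0], [1, 0.57, 0.09, 0.84, 0.017, -0.103, 0.0], [1, 0.68, 0.11, 1.08, 0.022, -0.138, 0.0], [1, 0.79, 0.13, 1.28, 0.028, -0.172, 0.0], [1, 0.9, 0.14, 1.47, 0.033, -0.207, 0.0], [1, 1.01, 0.16, 1.67, 0.039, -0.241, 0.0], [1, 1.12, 0.18, 1.91, 0.044, -0.276, 0.0]]
[[1, 0.12, 0.02, 0.0, 0.0, -0.0, 0.0], [1, 0.24, 0.04, 0.0, 0.0, -0.0, 0.0], [1, 0.35, 0.06, 0.16, 0.006, -0.034, 0.0], [1, 0.46, 0.07, 0.35, 0.011, -0.069, 0.0], [1, 0.57, 0.09, 0.55, 0.017, -0.103, 0.0], [1, 0.68, 0.11, 0.75, 0.022, -0.138, 0.0], [1, 0.79, 0.13, 0.91, 0.028, -0.172, 0.0], [1, 0.9, 0.15, 1.1, 0.033, -0.207, 0.0], [1, 1.01, 0.16, 1.3, 0.039, -0.241, 0.0], [1, 1.12, 0.18, 1.53, 0.044, -0.276, 0.0], [1, 1.24, 0.2, 1.77, 0.05, -0.31, 0.0], [1, 1.35, 0.22, 2.0, 0.056, -0.345, 0.0], [1, 1.5, 0.24, 2.36, 0.061, -0.379, 0.0], [1, 1.69, 0.27, 2.71, 0.067, -0.414, 0.0]]
[[1, 0.45, 0.07, 0.39, 0.0, -0.0, 0.0], [1, 0.91, 0.15, 0.77, 0.0, -0.0, 0.0], [1, 1.36, 0.22, 1.16, 0.0, -0.0, 0.0], [1, 1.82, 0.29, 1.54, 0.0, -0.0, 0.0], [1, 2.27, 0.37, 1.93, 0.0, -0.0, 0.0], [1, 2.72, 0.44, 2.31, 0.0, -0.0, 0.0], [1, 3.18, 0.51, 2.7, 0.0, -0.0, 0.0], [1, 3.63, 0.59, 3.09, 0.0, -0.0, 0.0], [1, 4.08, 0.66, 3.47, 0.0, -0.0, 0.0]]
```

>>> drive_tool:
  increments:
    - [1,0.02,0,0.1,0,0,0]
    - [1,0.04,0.01,0.2,0,0,0]
    - [1,0.1,0.02,0.3,0,0,0]
    - [1,0.16,0.03,0.36,0,0,0]
    - [1,0.26,0.04,0.42,0.003,-0.017,0]
    - [1,0.35,0.06,0.48,0.006,-0.034,0]
    - [1,0.46,0.07,0.64,0.011,-0.069,0]
    - [1,0.57,0.09,0.84,0.017,-0.103,0]
    - [1,0.57,0.09,0.84,0.017,-0.103,0]
    - [1,0.57,0.09,0.84,0.017,-0.103,0]

```text
t: 6.02
tool_pos: [0.5425, 0.2005, 0.0612]
orientation: [-3.118, -0.255, -0.164]
force: [-0.1, -0.1, -0.7]
opening: 0.0156
```

```bash
python3 - <<'E'
from h import *
s=robot.read_state();print(s["tool_pos"],s["orientation"],s["force"],s["wrist_torque"],s["opening"])
c=robot.read_camera("side");crop(c["image"],210,200,170,125,4.6,"d5.png")
c=robot.read_camera("wrist");cv2.imwrite("pics/w5.png",c["image"][:,:,::-1])
E
```

```text
[0.54253581 0.20048124 0.06123448] [-3.11822437 -0.25468175 -0.16359246] [-0.12508526 -0.0525224  -0.66396231] [0.0047222  0.07495005 0.02239338] 0.01555763747693465
```

View pics/d5.png

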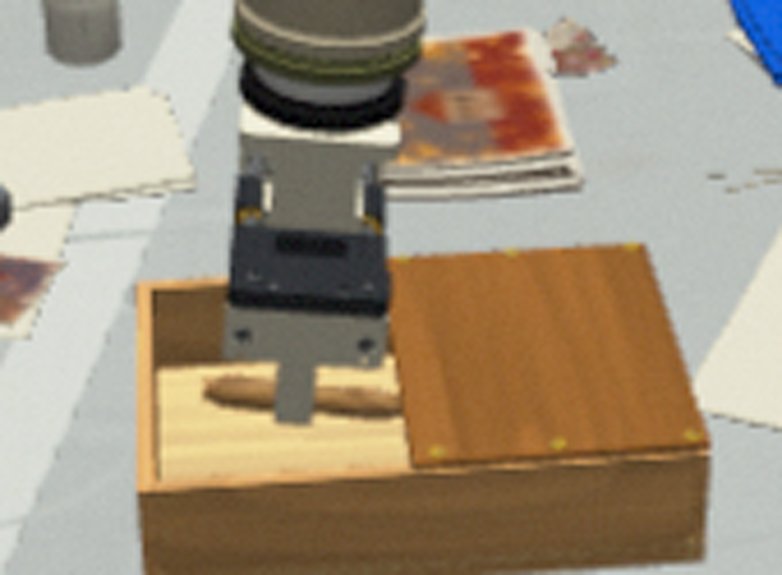

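View pics/w5.png

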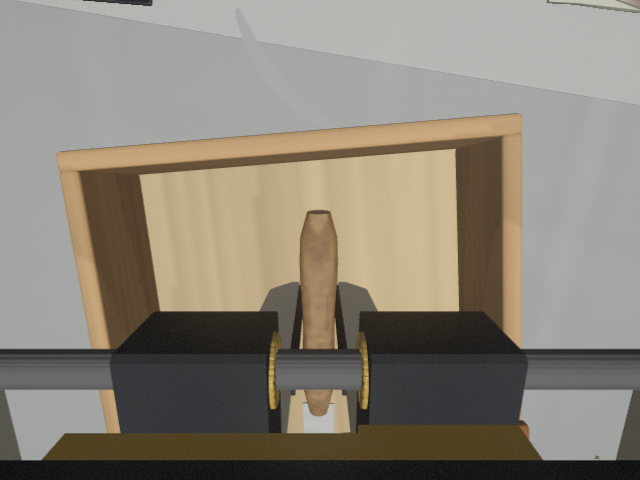

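Lifted and tilted 6°. The grip end stays at (318,211) in the wrist view, so it has not slipped, and the force is only about the spatula's weight. I'll carry on.

```bash
python3 - <<'E'
from inc import *
A=[(7,57,58),(8,59,61),(9,61,64),(10,62,67),(11,64,69),(12,65,71),(13,67,73.5),(14,68,76),(15,70,79),(16,71,82),(16,74,82),(16,77,82),(17,78,84),(18,80,86),(20,83,91),(22,86,96)]
for k in A: print(inc(*k,ref=(6,56,55)),end=",")
E
```

```text
[1, 0.04, 0.01, 0.12, 0.003, -0.017, 0.0],[1, 0.11, 0.02, 0.24, 0.006, -0.034, 0.0],[1, 0.19, 0.03, 0.36, 0.008, -0.052, 0.0],[1, 0.22, 0.04, 0.48, 0.011, -0.069, 0.0],[1, 0.3, 0.05, 0.56, 0.014, -0.086, 0.0],[1, 0.33, 0.05, 0.64, 0.017, -0.103, 0.0],[1, 0.41, 0.07, 0.74, 0.019, -0.121, 0.0],[1, 0.44, 0.07, 0.83, 0.022, -0.138, 0.0],[1, 0.52, 0.08, 0.95, 0.025, -0.155, 0.0],[1, 0.55, 0.09, 1.07, 0.028, -0.172, 0.0],[1, 0.67, 0.11, 1.07, 0.028, -0.172, 0.0],[1, 0.79, 0.13, 1.07, 0.028, -0.172, 0.0],[1, 0.82, 0.13, 1.15, 0.031, -0.19, 0.0],[1, 0.9, 0.15, 1.23, 0.033, -0.207, 0.0],[1, 1.01, 0.16, 1.43, 0.039, -0.241, 0.0],[1, 1.12, 0.18, 1.62, 0.044, -0.276, 0.0],
```

>>> drive_tool:
  increments:
    - [1,0.04,0.01,0.12,0.003,-0.017,0]
    - [1,0.11,0.02,0.24,0.006,-0.034,0]
    - [1,0.19,0.03,0.36,0.008,-0.052,0]
    - [1,0.22,0.04,0.48,0.011,-0.069,0]
    - [1,0.3,0.05,0.56,0.014,-0.086,0]
    - [1,0.33,0.05,0.64,0.017,-0.103,0]
    - [1,0.41,0.07,0.74,0.019,-0.121,0]
    - [1,0.44,0.07,0.83,0.022,-0.138,0]
    - [1,0.52,0.08,0.95,0.025,-0.155,0]
    - [1,0.55,0.09,1.07,0.028,-0.172,0]
    - [1,0.67,0.11,1.07,0.028,-0.172,0]
    - [1,0.79,0.13,1.07,0.028,-0.172,0]
    - [1,0.82,0.13,1.15,0.031,-0.19,0]
    - [1,0.9,0.15,1.23,0.033,-0.207,0]
    - [1,1.01,0.16,1.43,0.039,-0.241,0]
    - [1,1.12,0.18,1.62,0.044,-0.276,0]
    - [1,1.12,0.18,1.62,0.044,-0.276,0]
    - [1,1.12,0.18,1.62,0.044,-0.276,0]

```text
t: 7.62
tool_pos: [0.5703, 0.2049, 0.1014]
orientation: [-3.045, -0.249, -0.591]
force: [-0.1, -0.4, 0.4]
opening: 0.0155
```

```bash
python3 - <<'E'
from h import *
s=robot.read_state();print(s["q"],s["tool_pos"],s["orientation"],s["force"],s["wrist_torque"],s["opening"])
c=robot.read_camera("side");crop(c["image"],210,200,170,125,4.6,"d6.png")
c=robot.read_camera("wrist");cv2.imwrite("pics/w6.png",c["image"][:,:,::-1])
from inc import *
B=[(24,89,101),(26,92,106),(28,95,111),(30,98,116),(32,101,121),(34,104,127),(36,107,133),(38,111,142),(40,116,151)]
u=np.array([np.cos(np.deg2rad(40)),np.sin(np.deg2rad(40))])
B+=[(40,*(np.array([116,151])+u*d)) for d in range(15,121,15)]
for k in B: print(inc(*k,ref=(22,86,96)),end=",")
E
```

```text
[ 0.28836987 -0.05124099  1.99398542 -0.06572747  0.81921828  1.73172559] [0.57034609 0.20494998 0.10136026] [-3.04492528 -0.24886814 -0.59140464] [-0.12110449 -0.40739463  0.44958212] [-0.05286577  0.25881433 -0.01148828] 0.015475115549325543
[1, 0.11, 0.02, 0.2, 0.006, -0.034, 0.0],[1, 0.22, 0.04, 0.39, 0.011, -0.069, 0.0],[1, 0.33, 0.05, 0.59, 0.017, -0.103, 0.0],[1, 0.44, 0.07, 0.79, 0.022, -0.138, 0.0],[1, 0.56, 0.09, 0.98, 0.028, -0.172, 0.0],[1, 0.67, 0.11, 1.22, 0.033, -0.207, 0.0],[1, 0.78, 0.13, 1.45, 0.039, -0.241, 0.0],[1, 0.93, 0.15, 1.81, 0.044, -0.276, 0.0],[1, 1.12, 0.18, 2.16, 0.05, -0.31, 0.0],[1, 1.57, 0.25, 2.55, 0.05, -0.31, 0.0],[1, 2.03, 0.33, 2.93, 0.05, -0.31, 0.0],[1, 2.48, 0.4, 3.32, 0.05, -0.31, 0.0],[1, 2.94, 0.47, 3.7, 0.05, -0.31, 0.0],[1, 3.39, 0.55, 4.09, 0.05, -0.31, 0.0],[1, 3.84, 0.62, 4.48, 0.05, -0.31, 0.0],[1, 4.3, 0.69, 4.86, 0.05, -0.31, 0.0],[1, 4.75, 0.77, 5.25, 0.05, -0.31, 0.0],
```

View pics/d6.png

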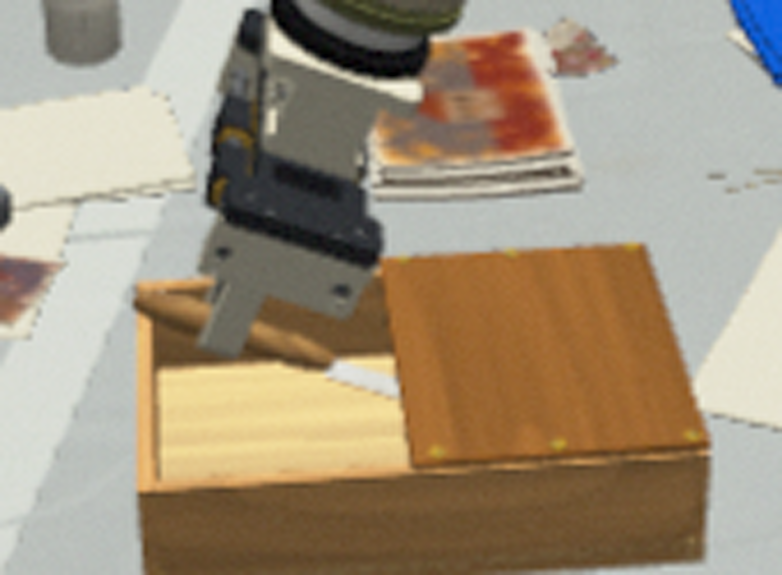

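View pics/w6.png

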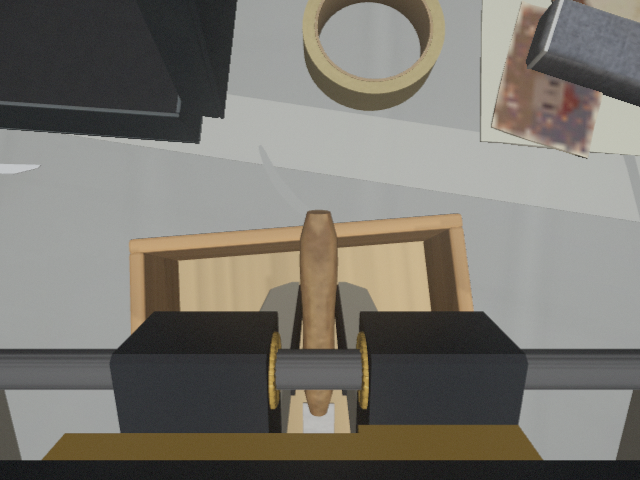

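```bash
python3 - <<'E'
from h import *
D=robot.read_camera("side");S=robot.read_camera("scene")
print([ray(D,p,.03).round(3) for p in((86,303),(205,303))],[ray(S,p,.03).round(3) for p in((60,280),(165,304))])
# height of lid top using base points at lid corner
b=ray(D,(205,303),.03);
for z in(.1,.15,.2,.25):print(z,proj(D,[b[0],b[1],z]),proj(S,[b[0],b[1],z]))
E
```

```text
[array([0.94 , 0.299, 0.03 ]), array([0.685, 0.265, 0.03 ])] [array([0.933, 0.32 , 0.03 ]), array([0.687, 0.28 , 0.03 ])]
0.1 [[201.92668739 276.17472348]] [[163.25618209 277.5219601 ]]
0.15 [[199.61617487 256.00751455]] [[158.08028443 261.07053824]]
0.2 [[197.20228005 234.93793775]] [[152.57400363 243.56900433]]
0.25 [[194.6779055  212.90404338]] [[146.70466375 224.91349897]]
```

```bash
python3 - <<'E'
from inc import *
import plan;plan.H=20
B=[(24,89,101),(26,92,106),(28,95,111),(30,98,116),(32,101,121),(34,104,127),(36,107,133),(38,111,142),(40,116,151),(40,123,157),(40,130,163),(40,131,172),(40,132,185),(40,133,200),(40,133,215),(40,133,235),(40,133,250)]
for k in B: print(inc(*k,ref=(22,86,96)),round(float(plan.clear(plan.parts(55),(k[1],k[2],np.deg2rad(k[0])))),1))
E
```

```text
[1, 0.11, 0.02, 0.2, 0.006, -0.034, 0.0] 9.3
[1, 0.22, 0.04, 0.39, 0.011, -0.069, 0.0] 9.3
[1, 0.33, 0.05, 0.59, 0.017, -0.103, 0.0] 9.6
[1, 0.44, 0.07, 0.79, 0.022, -0.138, 0.0] 10.2
[1, 0.56, 0.09, 0.98, 0.028, -0.172, 0.0] 11.2
[1, 0.67, 0.11, 1.22, 0.033, -0.207, 0.0] 11.7
[1, 0.78, 0.13, 1.45, 0.039, -0.241, 0.0] 12.7
[1, 0.93, 0.15, 1.81, 0.044, -0.276, 0.0] 12.3
[1, 1.12, 0.18, 2.16, 0.05, -0.31, 0.0] 13.1
[1, 1.4, 0.23, 2.4, 0.05, -0.31, 0.0] 13.0
[1, 1.67, 0.27, 2.64, 0.05, -0.31, 0.0] 13.4
[1, 1.71, 0.28, 3.0, 0.05, -0.31, 0.0] 12.0
[1, 1.75, 0.28, 3.52, 0.05, -0.31, 0.0] 15.4
[1, 1.79, 0.29, 4.12, 0.05, -0.31, 0.0] 26.0
[1, 1.79, 0.29, 4.72, 0.05, -0.31, 0.0] 38.6
[1, 1.79, 0.29, 5.52, 0.05, -0.31, 0.0] 57.2
[1, 1.79, 0.29, 6.12, 0.05, -0.31, 0.0] 71.6
```

>>> drive_tool:
  increments:
    - [1,0.11,0.02,0.2,0.006,-0.034,0]
    - [1,0.22,0.04,0.39,0.011,-0.069,0]
    - [1,0.33,0.05,0.59,0.017,-0.103,0]
    - [1,0.44,0.07,0.79,0.022,-0.138,0]
    - [1,0.56,0.09,0.98,0.028,-0.172,0]
    - [1,0.67,0.11,1.22,0.033,-0.207,0]
    - [1,0.78,0.13,1.45,0.039,-0.241,0]
    - [1,0.93,0.15,1.81,0.044,-0.276,0]
    - [1,1.12,0.18,2.16,0.05,-0.31,0]
    - [1,1.4,0.23,2.4,0.05,-0.31,0]
    - [1,1.67,0.27,2.64,0.05,-0.31,0]
    - [1,1.71,0.28,3,0.05,-0.31,0]
    - [1,1.71,0.28,3,0.05,-0.31,0]

```text
t: 8.9
tool_pos: [0.6154, 0.2124, 0.1796]
orientation: [-2.891, -0.235, -1.057]
force: [-0.1, 0.0, 1.0]
opening: 0.0153
```

```bash
python3 - <<'E'
from h import *
s=robot.read_state();print(s["q"],s["tool_pos"],s["orientation"],s["force"],s["wrist_torque"],s["opening"])
c=robot.read_camera("side");crop(c["image"],190,180,190,140,4.2,"d7.png")
c=robot.read_camera("wrist");cv2.imwrite("pics/w7.png",c["image"][:,:,::-1])
E
```

```text
[ 0.30350248 -0.22327232  2.10709023 -0.17179784  0.56874351  1.82353247] [0.61541625 0.21238162 0.17963076] [-2.89129616 -0.23540367 -1.0569256 ] [-0.1477799   0.02453979  0.96395944] [-0.07042816  0.26538414  0.01368216] 0.015312542628387105
```

View pics/d7.png

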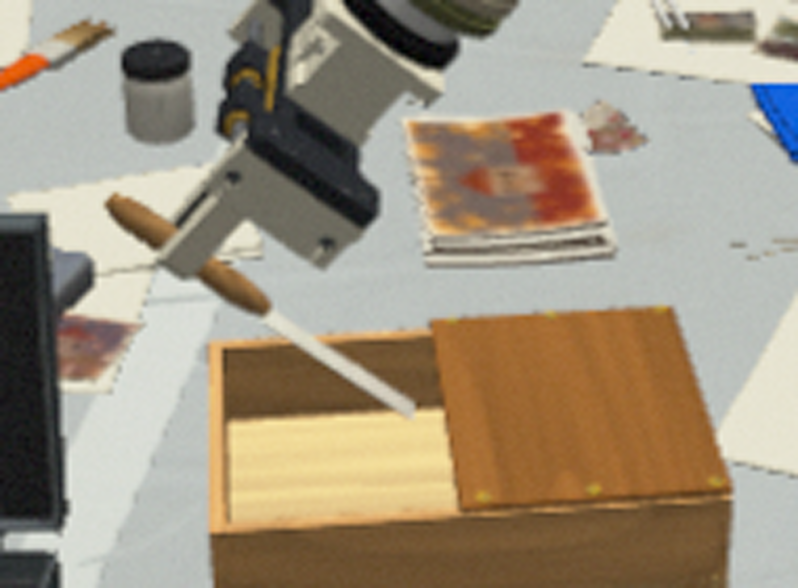

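View pics/w7.png

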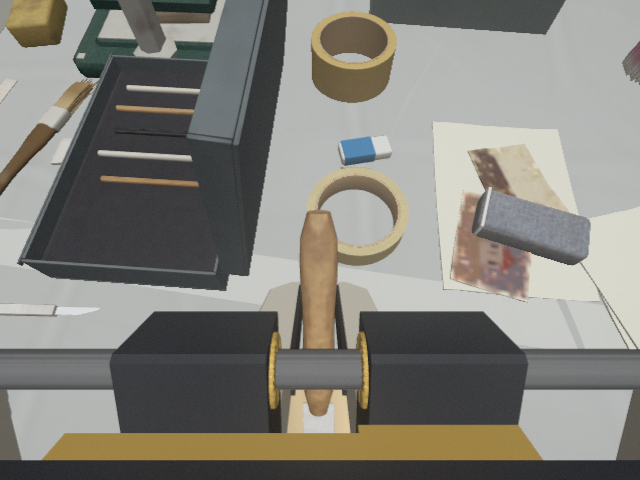

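The side view shows the blade tip at (410,412), right of and clear of the cover's free edge. Next is straight up, then across while levelling.

>>> drive_tool:
  increments:
    - [1,0,0,0.6,0,0,0]
    - [1,0,0,1.3,0,0,0]
    - [1,0,0,2.1,0,0,0]
    - [1,0,0,2.8,0,0,0]
    - [1,0,-0.4,3.1,-0.006,0.036,0]
    - [1,0,-1,3.1,-0.013,0.08,0]
    - [1,0,-1.8,3.1,-0.02,0.125,0]
    - [1,0,-2.7,3.1,-0.029,0.18,0]
    - [1,0,-3.6,3.1,-0.037,0.23,0]
    - [1,0,-4.6,3.1,-0.045,0.28,0]
    - [1,0,-5.6,3.1,-0.053,0.33,0]
    - [1,0,-6.6,3.1,-0.061,0.38,0]
    - [1,0,-7.6,3.1,-0.069,0.43,0]
    - [1,0,-8.6,3.1,-0.078,0.485,0]
    - [1,0,-9.6,3.1,-0.086,0.535,0]
    - [1,0,-10.6,3.1,-0.095,0.59,0]
    - [1,0,-11.6,3.1,-0.103,0.64,0]
    - [1,0,-12.4,3.1,-0.108,0.67,0]
    - [1,0,-13,3.1,-0.111,0.689,0]
    - [1,0,-13.4,3.1,-0.111,0.689,0]

```text
t: 10.67
tool_pos: [0.6133, -0.1246, 0.2526]
orientation: [-3.131, -0.254, 0.005]
force: [1.2, 0.3, -0.2]
opening: 0.0154
```

>>> drive_tool:
  increments:
    - [1,0,-0.3,0,0,0,0]
    - [1,0,-0.5,0,0,0,0]
    - [1,0,-0.6,0,0,0,0]
    - [1,0,-0.6,0,0,0,0]
    - [1,0,-0.6,0,0,0,0]
    - [1,0,-0.6,0,0,0,0]

```text
t: 11.17
tool_pos: [0.6134, -0.1374, 0.2541]
orientation: [-3.131, -0.257, -0.001]
force: [-0.3, 0.4, 0.6]
opening: 0.0153
```

```bash
python3 - <<'E'
from h import *
s=robot.read_state();print(s["t"],s["q"],s["tool_pos"],s["orientation"],s["force"],s["wrist_torque"],s["opening"])
print(R.from_rotvec(s["orientation"]).as_matrix().round(4))
c=robot.read_camera("side");crop(c["image"],190,130,230,170,3.4,"d8.png")
c=robot.read_camera("scene");crop(c["image"],220,80,230,170,3.4,"s8.png")
c=robot.read_camera("wrist");cv2.imwrite("pics/w8.png",c["image"][:,:,::-1])
E
```

```text
11.1667 [-3.01946421e-01  2.02910685e-01  1.38858829e+00  2.47767319e-04
  1.54967340e+00  1.10523892e+00] [ 0.61344277 -0.13735163  0.25412782] [-3.1310150e+00 -2.5669896e-01 -7.5782488e-04] [-0.31221628  0.35009948  0.62837231] [ 0.02766009 -0.03089124  0.01213068] 0.015337573952273247
[[ 9.866e-01  1.629e-01  5.000e-04]
 [ 1.629e-01 -9.866e-01  1.000e-04]
 [ 5.000e-04 -0.000e+00 -1.000e+00]]
```

View pics/d8.png

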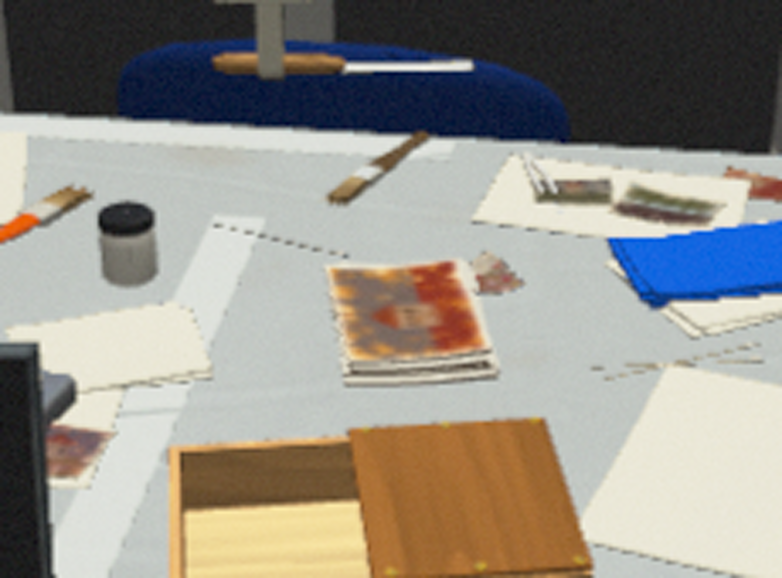

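View pics/s8.png

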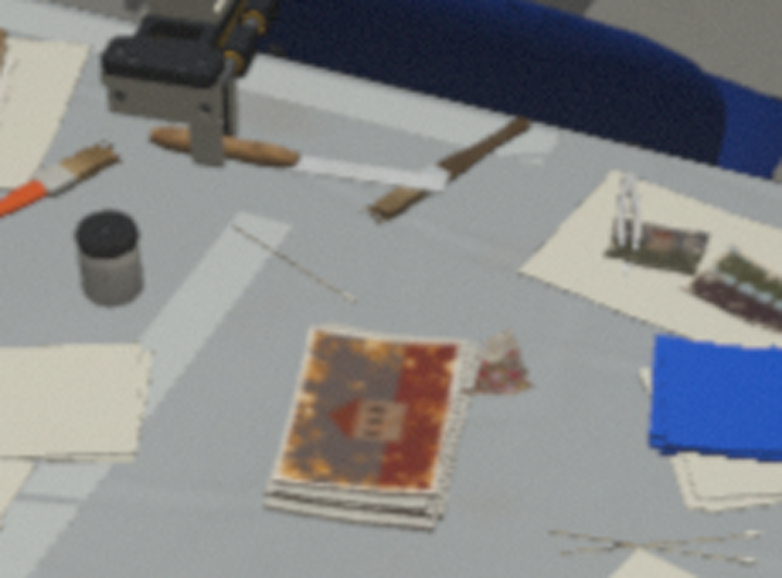

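View pics/w8.png

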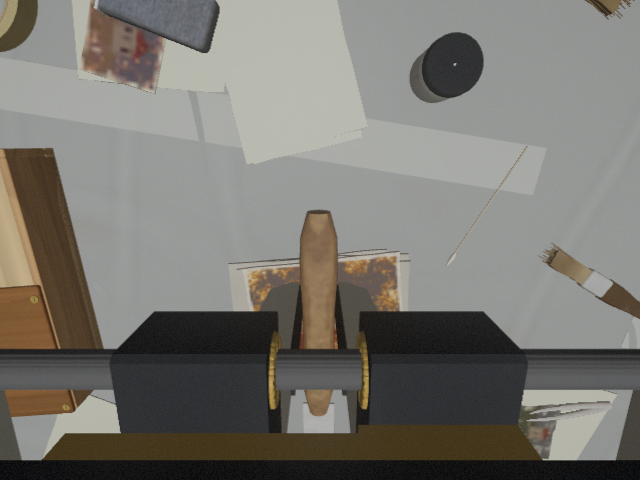

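```bash
cat > tri.py <<'E'
from h import *
def tri(S,D,a,b):
    A=[];B=[]
    for c,p in((S,a),(D,b)):
        d=c["T"][:3,:3]@np.array([(p[0]-c["cx"])/c["fx"],(p[1]-c["cy"])/c["fy"],1.]);d/=np.linalg.norm(d)
        M=np.eye(3)-np.outer(d,d);A.append(M);B.append(M@c["T"][:3,3])
    x=np.linalg.lstsq(np.vstack(A),np.hstack(B),rcond=None)[0]
    return x,np.linalg.norm(np.vstack(A)@x-np.hstack(B))
E
python3 - <<'E'
from tri import *
S=robot.read_camera("scene");D=robot.read_camera("side")
s=lambda x,y:(x/3.4+220-.35,y/3.4+80-.35)
d=lambda x,y:(x/3.4+190-.35,y/3.4+130-.35)
for n,a,b in(("end",(150,133),(213,62)),("joint",(298,158),(344,66)),("tip",(446,182),(473,66))):print(n,tri(S,D,s(*a),d(*b)))
st=robot.read_state();Rm=R.from_rotvec(st["orientation"]).as_matrix();p=st["tool_pos"]
for n,v in(("end",(.044,0,.0165)),("joint",(-.055,0,.0165)),("blade",(-.105,0,.0185)),("tip",(-.154,0,.0185))):print(n,p+Rm@v)
E
```

```text
end (array([ 0.65648203, -0.12696407,  0.23885211]), np.float64(0.001828856168268438))
joint (array([ 0.55935842, -0.14890157,  0.23254828]), np.float64(0.0017114994807424096))
tip (array([ 0.46159264, -0.16462684,  0.23181671]), np.float64(0.0016388670598847899))
end [ 0.65690333 -0.13057739  0.23749073]
joint [ 0.55922035 -0.14667194  0.23747354]
blade [ 0.50988586 -0.1548005   0.23546487]
tip [ 0.46153771 -0.16276649  0.23545636]
```

>>> drive_tool:
  increments:
    - [1,0.04,-0.1,-0.4,0,0,0]
    - [1,0.04,-0.1,-1,0,0,0]
    - [1,0.04,-0.1,-1.7,0,0,0]
    - [1,0.04,-0.1,-2.4,0,0,0]
    - [1,0.04,-0.1,-3.1,0,0,0]
    - [1,0.04,-0.1,-3.7,0,0,0]
    - [1,0.04,-0.1,-4.2,0,0,0]
    - [1,0.04,-0.1,-4.6,0,0,0]
    - [1,0.04,-0.1,-4.8,0,0,0]
    - [1,0.04,-0.1,-4.85,0,0,0]
    - [1,0.04,-0.1,-4.85,0,0,0]
    - [1,0.04,-0.1,-4.85,0,0,0]
    - [1,0.04,-0.1,-4.85,0,0,0]
    - [1,0.04,-0.1,-4.85,0,0,0]
    - [1,0.04,-0.1,-4.85,0,0,0]

```text
t: 12.67
tool_pos: [0.6148, -0.1407, 0.1334]
orientation: [3.131, 0.255, 0.002]
force: [0.4, 0.3, -0.5]
opening: 0.0152
```

```bash
python3 - <<'E'
from h import *
s=robot.read_state();print(s["t"],s["dq"],s["tool_pos"],s["orientation"],s["force"],s["opening"])
Rm=R.from_rotvec(s["orientation"]).as_matrix();print("blade",s["tool_pos"]+Rm@[-.105,0,.0185])
c=robot.read_camera("side");crop(c["image"],220,140,150,110,5.2,"d9.png")
c=robot.read_camera("scene");crop(c["image"],250,120,150,115,5.2,"s9.png")
c=robot.read_camera("wrist");cv2.imwrite("pics/w9.png",c["image"][:,:,::-1])
E
```

```text
12.6667 [-8.29880688e-04  2.64817146e-03  4.16733288e-03  1.52791844e-03
 -1.27601805e-03  6.80023911e-05] [ 0.61483978 -0.14068868  0.13338407] [3.13078058e+00 2.55483258e-01 1.71552920e-03] [ 0.42979639  0.30264113 -0.493693  ] 0.015186427020006794
blade [ 0.51124977 -0.15771793  0.11477323]
```

View pics/d9.png

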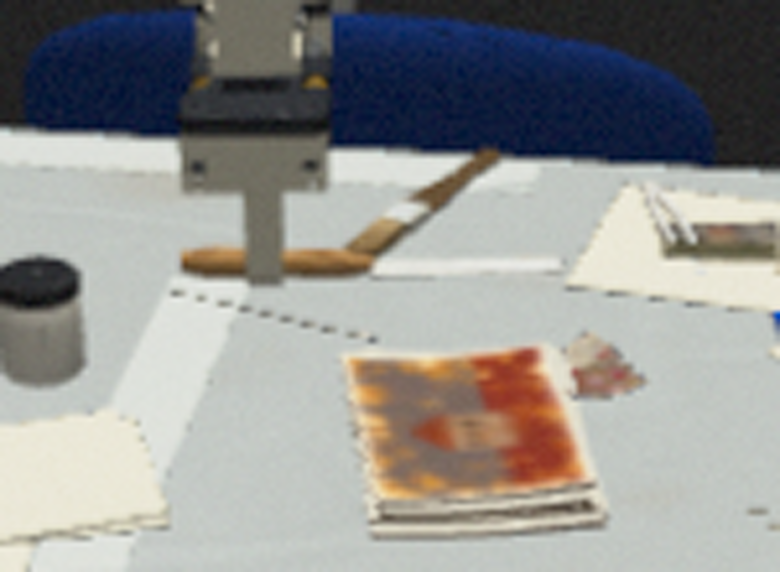

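View pics/s9.png

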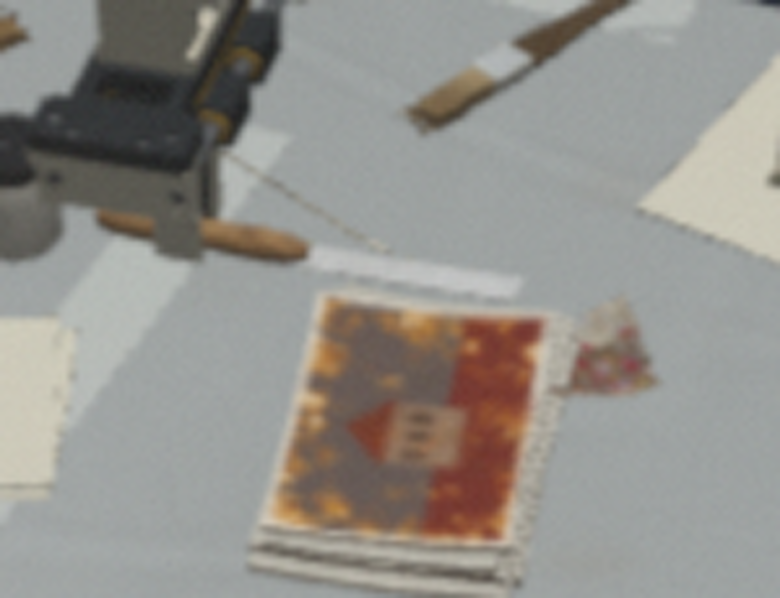

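View pics/w9.png

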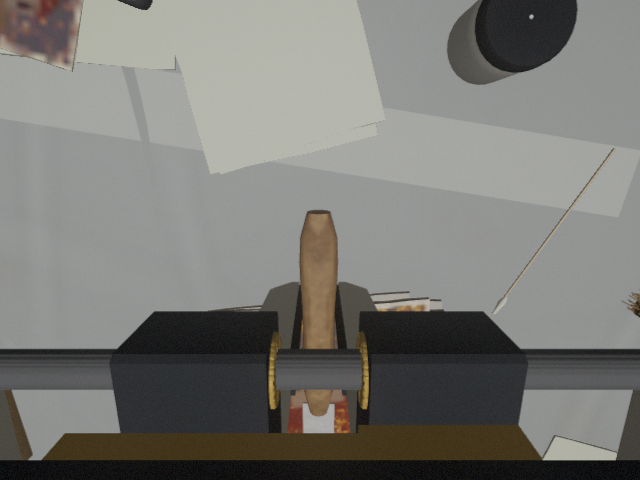

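```bash
python3 - <<'E'
from tri import *
S=robot.read_camera("scene");D=robot.read_camera("side")
s=lambda x,y:(x/5.2+250-.4,y/5.2+120-.4)
d=lambda x,y:(x/5.2+220-.4,y/5.2+140-.4)
for n,a,b in(("end",(98,218),(182,260)),("joint",(308,254),(372,266)),("tip",(521,288),(561,265)),("c1",(320,293),(345,353)),("c2",(548,318),(545,348)),("c3",(510,540),(597,487)),("c4",(268,525),(375,500))):
    x,e=tri(S,D,s(*a),d(*b));print(n,x.round(4),round(e,4))
print("bottom",ray(S,s(248,570),0),ray(S,s(508,597),0))
E
```

```text
end [ 0.6544 -0.1244  0.1206] 0.0039
joint [ 0.5595 -0.1483  0.1126] 0.003
tip [ 0.4626 -0.1673  0.1108] 0.0025
c1 [ 0.5873 -0.2158  0.0264] 0.0022
c2 [ 0.4794 -0.2484  0.0213] 0.0007
c3 [ 0.4375 -0.1048  0.0158] 0.001
c4 [ 0.5461 -0.0705  0.0165] 0.0043
bottom [ 0.54620631 -0.05308467  0.        ] [ 0.43064375 -0.08594682  0.        ]
```

```bash
python3 -c "
from plant import robot
print(robot.close_job());s=robot.read_state();print(s['t'],s['tool_pos'],s['opening'])"
```

```text
the job is handed in; nothing more can be done
None
the job is handed in; nothing more can be done
```

The spatula is out of the box and held level, blade flat down, over the prints. I handed the job in at about 12.8 s of the 48 s allowed.

I took it by its wooden grip at 35 N and tilted it up to 40° while drawing it out through the opening. By my 2D model of the box it stayed at least 7–8 mm clear of the cover and walls. I then lifted it straight up, levelled it on the way across and lowered it over the stack.

**Last checks before hand-in:**
- **Position:** the middle of the blade is at about (0.511, -0.158, 0.114) m, with the stack's middle measured at about (0.511, -0.158) m, good to about 3 mm. That puts it about 9 cm above the prints.
- **Grip:** the opening held at 15.2 mm, and the grip end stayed in the same place in the wrist view, so there was no sign of slipping.
- **Forces:** readings at the end of each move stayed near 1 N, so nothing pointed to contact with the box.
- **Bystanders:** the prints and the jar looked unmoved in the last pictures. I did not re-measure the lead weight or the tape, but the arm stayed clear of both.

**One disagreement:** a rough check of the whole spatula from two cameras put the blade tip 7–10 mm lower than the grip end, at roughly 2 mm per pixel. Along the blade alone the difference was only about 2 mm. The tool was vertical both at the grasp and at the end, and nothing had slipped, so I took the spatula as level.

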